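# Open the steam hatch above the rice cooker

## Task

Open the steam hatch in the plywood ledge above the rice cooker: with a fingertip press the spring catch down through the thumb slot until it is below the aluminium cover, and keep it down while the same finger pushes the cover sideways along its rails, away from the steamer, until the catch springs up behind the cover and locks it open. Do not grip or force the cover, take your hand away at the end, and leave the steamer, bottle, spoon rest and tongs where they are.

Things in the scene. Friction and masses are not known exactly. Their poses are not given: they have to be found in the camera images.
- ledge: Fixed plywood ledge, 250 mm deep (x), 760 long (y), 18 thick, top 240 above its origin, which lies on the worktop under its centre. x points to its back edge, y to its bottle end, z up. Rice cooker fixed below. Steam opening 100 x 110 mm centred at x +28, y -90. Rails along y at |x| 76 to 92, from y -188 to +162 mm, 15 mm high, end stops at both ends.
- thumb_slot (a point): Centre of the cover's thumb slot, level with the cover's top; moves with it. Slot: through hole 40 mm (ledge x) by 50 mm (y), over flat board. Cover: aluminium plate 170 x 172 x 6 mm in the rails, underside 5 mm and top 11 mm above the board. Slot centre is 50 mm in front (-x) and 34 mm to +y of the cover's centre; 27 mm of plate from slot to +y edge.
- hatch (a joint): How far the cover has slid along the ledge's +y, in m: 0 shut, 0.154 at the end stops. About 1.5 N of friction; cannot be lifted. Shut, it has up to 3 mm of play before the catch stops it. From about 0.142 the trailing edge is past the catch, the opening is clear and the catch springs up behind; 0.148 is a good place to stop.
- catch_top (a point): Centre of the flat top of the spring catch, a black plastic block 32 mm (ledge x) by 44 mm (y) that stands up through the thumb slot of the shut cover, its top 1.5 mm above the cover's top and 12.5 mm above the board. It stays at its place in the ledge and moves only up and down. Axes as the ledge's.
- catch (a joint): How far the catch is pressed down, in m: 0 up, 0.012 fully down (top 0.5 mm above the board). The cover can pass over it from 0.0075 on; 0.010 leaves room to spare. Spring about 3.5 N at the start, 8 N fully down. Once the plate has slid several mm over it, the plate keeps it down.
- steamer: Lidded round bamboo steamer, 150 mm wide and 96 mm high, on the ledge's -y end; origin at the centre of its base. To be left alone.
- bottle: Green glass bottle with flip-top stopper, 66 mm wide and 211 mm high, on the ledge's +y part; origin at the centre of its base. To be left alone.
- spoon_rest: White ceramic spoon rest, a dish 76 mm wide and 14 mm high with a short lip, on the ledge in front of the bottle; origin at the centre of the dish's base. To be left alone.
- tongs: Steel tongs 245 mm long, 70 mm wide, 20 mm high, lying across the ledge's +y end; origin at the middle of the underside, x along their length towards the tips. To be left alone.

How it is judged:
By the outcome, as a careful person would: the job done as asked, in the order asked, and still so for the second after the job is handed in, with the robot touching nothing.
It also fails if it takes over 42 s, if anything falls off the work surface, if the arm or the gripper's body presses on something with over 40 N, if the wrist force passes 120 N, or if a joint passes its speed limit or range.

## Robot

A 6-joint arm with a two-finger parallel gripper is mounted at the origin on the work surface. World frame = base frame: x ahead of the robot, y to its left, z up, the work surface at z = 0. Lengths are in mm, angles in degrees, forces in N, time in s.
With the tool pointing down it reaches from about 300 to 850 mm from the base axis. Payload 4.2 kg.
Tool frame: the origin (TCP) lies at the very end of the fingers, on their centre line; the grasp point (between the pads) lies 19 mm behind it (env.grasp_offset is the distance from the TCP to the grasp point, in mm); z points along the fingers, y is the line along which they close (so a half turn about z gives the same grasp; the last joint's range is limited). The gripper opens to 91 mm and grips with 3 to 60 N. Pads are 32 mm wide; open, the fingers measure 118 mm over their backs; the gripper's body (76 mm by 178 mm) begins 60 mm behind the grasp point.
Start: joints at [65.833, 18.312, 89.639, -0, 72.044, -1.146], TCP at [224.872, 529.222, 213.976] pointing down, gripper open.
Joint ranges: [-177.97, 177.97], [-48.28, 115.42], [12.27, 149.76], [-77.06, 257.06], [2.81, 150.46], [-146.56, 146.56]. Speed limits (degrees/s): [147.25, 147.25, 180, 180, 180, 180].

## Interface

Orientations are given as [roll, pitch, yaw] about the fixed x, y, z axes, in that order (R = Rz(yaw) Ry(pitch) Rx(roll)).
In Python, from workcell import env gives the robot as it stands. The module is installed in compiled form; this text tells all that it offers.
- The arm moves only by the tool send_rows, never from a script. Its argument "motion" is a list of rows, each an object of numbers: "tx", "ty", "tz": the shift along the tool's x, y, z in units of 500 mm (1.0 is 500 mm); "rx", "ry", "rz": the turn, a rotation vector about the tool's x, y, z in units of 30 degrees (1.0 is 30 degrees); "gripper": the closure, from -1 (fully open) to 1 (shut). In form: [{"tx": .., "ty": .., "tz": .., "rx": .., "ry": .., "rz": .., "gripper": ..}, ...]. A call has 1 to 12 rows; each row shifts and turns the commanded pose from where the row before left it, along the tool's axes as they then stand; what a row does not reach is not made up. A row lasts 1/8 s, in which the tool goes at most 62.5 mm and 10.7 degrees, less where a joint would pass 70% of its speed; a pose out of reach is approached as far as the arm can. A call with a number of a shift or a turn outside -1 to 1 is refused whole. A call with a gripper value outside its range is refused whole. The fingers move at their own pace and stop on an object; "grip_force" is the grip in N (left out, the last holds). Time passes only in rows, so rows that do not move let the fingers close. It gives the time, the measured TCP pose, the force, the opening and the grip force at its end, in the units of the state.
- env.state(): the state, without advancing time (a new reading comes with each control period).
- env.grab_frame(name): name is "scene" or "top" or "wrist"; returns a dict with "frame" (384x512x3 uint8, red, green, blue), "vertical_fov" (degrees; the focal length in pixels is half the picture's height over the tangent of half this angle, whatever the lens; pixels are square), "cx", "cy" (the principal point, pixels), "rvec" (rotation vector, rad) and "tvec" (3), from world to camera coordinates, as OpenCV has them; the wrist camera has in their place "T_tool_cam" (4x4, takes a point from camera to tool coordinates, whose origin is the TCP and whose axes are the flange's). Camera axes: x right, y down, z forward; pixel columns grow to the right and rows downward; lengths in mm; the calibration is good to about 2 mm. A picture is of the moment at which its call begins: read the wrist's pose just before it. There is no depth.
- env.job_done(): hands the job in; it is judged then, once.
The state is a dict: "time_s": time; "qpos": joint angles; "qvel": joint speeds; "effort": joint torques, N m; "ee_pos": TCP position; "ee_rot": TCP orientation; "force": force on the tool from outside, world axes, zero at the start; "torque": the same for the moment, N m; "gripper_width": finger opening in mm; "gripper_force": force on a finger pad.
Only numpy, scipy, OpenCV 4.12 (cv2) and the standard library are available. Lean on these libraries where they do the work, as an engineer would, in place of code of your own. Each camera call takes 0.05 s, during which the arm holds its last target. There are 200 camera calls.

## Working session

There is one attempt and no reset: what is moved stays moved. The work goes in short steps, Python scripts to look and compute and a tool call to move; the robot and the scene stay as the last step left them, time stands still between calls to the robot, and variables do not carry over. Pictures are saved under pics/ and viewed, at most 11 in all, crops included, and the job is handed in when it is done.

Besides the shell and the picture viewer there is one more tool, called after ">>>" by a JSON object that holds its "api" and its "payload", one argument or row to a line. send_rows: Moves the arm, as the interface text tells. Shifts and turns lie within -1 to 1; 1 stands for 500 mm of shift or 30 degrees of turn. Its arguments: {"type":"object","properties":{"motion":{"type":"array"},"grip_force":{"type":"number"}},"required":["motion"]}

```bash
mkdir -p pics; cat > h.py <<'E'
import numpy as np, cv2
from workcell import env
from scipy.spatial.transform import Rotation as R
def K(f):
    h,w=f["frame"].shape[:2]; fl=h/2/np.tan(np.radians(f["vertical_fov"])/2)
    return np.array([[fl,0,f["cx"]],[0,fl,f["cy"]],[0,0,1.]])
def pose(f,s=None):
    "camera->world R,origin"
    if "T_tool_cam" in f:
        T=np.eye(4);T[:3,:3]=R.from_euler('xyz',s["ee_rot"],degrees=True).as_matrix();T[:3,3]=s["ee_pos"]
        T=T@np.array(f["T_tool_cam"]);return T[:3,:3],T[:3,3]
    r=cv2.Rodrigues(np.array(f["rvec"],float))[0];return r.T,-r.T@np.array(f["tvec"],float)
def plane(f,px,z,s=None):
    r,o=pose(f,s);px=np.atleast_2d(px).astype(float)
    d=np.c_[px,np.ones(len(px))]@np.linalg.inv(K(f)).T@r.T
    return o+d*((z-o[2])/d[:,2])[:,None]
E
python3 - <<'E'
from h import *
s=env.state();print(s)
ims=[]
for n in("scene","top","wrist"):
    f=env.grab_frame(n);cv2.imwrite(f"pics/{n}0.png",f["frame"][:,:,::-1]);print(n,f["vertical_fov"],f["cx"],f["cy"],pose(f,s)[1])
E
```

```text
{'time_s': 0.0, 'qpos': array([ 6.58330019e+01,  1.83511303e+01,  8.97056788e+01, -1.56414777e-03,
        7.20436854e+01, -1.14371390e+00]), 'qvel': array([-0.02668569,  0.02997769, -0.00166303, -0.07072063, -0.02307792,
       -0.12918614]), 'effort': array([-2.65385243e-04, -4.12474751e+01, -2.31976765e+01,  7.26333540e-02,
        4.58228134e-02, -1.48515524e-04]), 'ee_pos': array([224.6676743 , 528.74810451, 213.13032882]), 'ee_rot': array([-1.79899496e+02, -5.19078078e-04,  1.56977199e+02]), 'force': array([ 0.10292696, -0.34423354, -1.3528575 ]), 'torque': array([-0.02249906, -0.01238487, -0.065396  ]), 'gripper_force': 0.0, 'gripper_width': 91.03990247546801}
scene 56.557185946533075 253.2062412438703 193.03215768349648 [1159.90744127  503.1992332   699.37914207]
top 42.97695779274339 262.77684940537387 196.19924794932456 [ 340.76909844   75.13129714 1419.12510863]
wrist 64.24077100988006 252.00235310022282 189.6471983135299 [162.57940006 556.9897575  383.50794633]
```

View pics/top0.png

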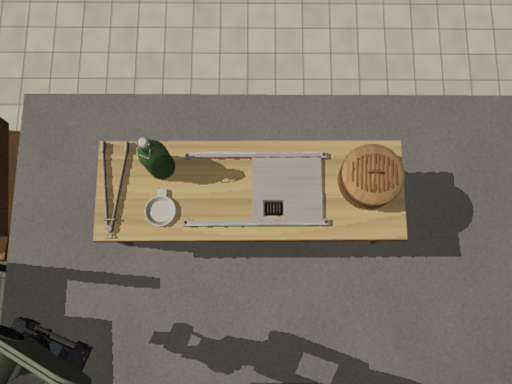

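View pics/scene0.png

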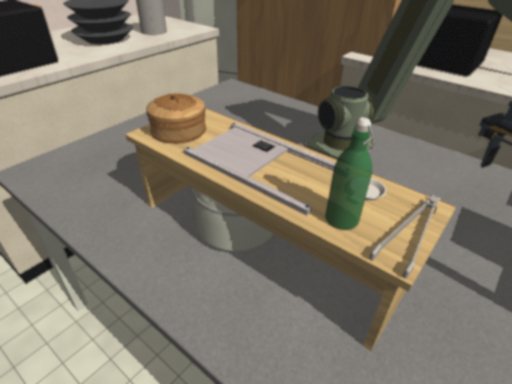

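The top view shows the ledge at (96–406, 140–241), the black catch at (273,208), rails at rows ≈155 and 223, the bottle and spoon rest on the left (+y), and the steamer on the right. The scene view agrees.

```bash
python3 - <<'E'
from h import *
f=env.grab_frame("top");im=f["frame"];g=im.max(2)
hsv=cv2.cvtColor(im,cv2.COLOR_RGB2HSV)
m=np.zeros_like(g);m[198:219,258:290]=(g[198:219,258:290]<60)
ys,xs=np.nonzero(m);c=np.array([xs.mean(),ys.mean()]);print("catch px",c,xs.min(),xs.max(),ys.min(),ys.max())
print("catch",plane(f,c,252.5))
# ledge outline: wood mask
w=((hsv[...,0]>8)&(hsv[...,0]<30)&(hsv[...,1]>70)&(hsv[...,2]>110)).astype(np.uint8)
w[:130]=0;w[250:]=0
w=cv2.morphologyEx(w,cv2.MORPH_CLOSE,np.ones((25,25)))
cn=max(cv2.findContours(w,0,1)[0],key=cv2.contourArea);r=cv2.minAreaRect(cn)
P=plane(f,cv2.boxPoints(r),240);print(P)
print([np.linalg.norm(P[i]-P[(i+1)%4]) for i in range(4)],P.mean(0))
for n,p in dict(bottlebase=(162,168),spoon=(161,211),steamer=(372,178),railL=(186,223),railR=(328,223)).items():print(n,plane(f,p,255))
E
```

```text
catch px [273.04191617 208.        ] 265 281 202 214
catch [[547.5247313   37.84904423 252.5       ]]
[[ 719.82812463  490.79223066  240.        ]
 [ 726.39086551 -301.79408126  240.        ]
 [ 472.18842503 -288.02345721  240.        ]
 [ 467.77010502  472.29733573  240.        ]]
[np.float64(792.6134817261901), np.float64(254.5751575361658), np.float64(760.3336305419465), np.float64(252.73564526840303)] [596.54438005  93.31800698 240.        ]
bottlebase [[646.3863983  310.61344206 255.        ]]
spoon [[539.18614245 308.62951475 255.        ]]
steamer [[ 622.49230068 -205.8721439   255.        ]]
railL [[510.04453059 247.43533335 255.        ]]
railR [[510.61181672 -94.52233593 255.        ]]
```

>>> {"api": "send_rows", "payload": {
  "motion": [
    {"tz":-0.12,"rz":-0.2558,"gripper":1},
    {"tz":-0.12,"rz":-0.2558,"gripper":1},
    {"tz":-0.12,"rz":-0.2558,"gripper":1},
    {"ty":-0.109,"tx":-0.0256,"gripper":1},
    {"ty":-0.109,"tx":-0.0256,"gripper":1},
    {"ty":-0.109,"tx":-0.0256,"gripper":1},
    {"ty":-0.109,"tx":-0.0256,"gripper":1},
    {"ty":-0.109,"tx":-0.0256,"gripper":1},
    {"ty":-0.109,"tx":-0.0256,"gripper":1},
    {"ty":-0.109,"tx":-0.0256,"gripper":1},
    {"ty":-0.109,"tx":-0.0256,"gripper":1},
    {"ty":-0.109,"tx":-0.0256,"gripper":1}
  ],
  "grip_force": 10
}}

```text
invalid input at $.motion[0]: expected keys tx, ty, tz, rx, ry, rz, gripper
```

>>> {"api": "send_rows", "payload": {
  "motion": [
    {"tx":0,"ty":0,"tz":-0.12,"rx":0,"ry":0,"rz":-0.2558,"gripper":1},
    {"tx":0,"ty":0,"tz":-0.12,"rx":0,"ry":0,"rz":-0.2558,"gripper":1},
    {"tx":0,"ty":0,"tz":-0.12,"rx":0,"ry":0,"rz":-0.2558,"gripper":1},
    {"tx":-0.0256,"ty":-0.109,"tz":0,"rx":0,"ry":0,"rz":0,"gripper":1},
    {"tx":-0.0256,"ty":-0.109,"tz":0,"rx":0,"ry":0,"rz":0,"gripper":1},
    {"tx":-0.0256,"ty":-0.109,"tz":0,"rx":0,"ry":0,"rz":0,"gripper":1},
    {"tx":-0.0256,"ty":-0.109,"tz":0,"rx":0,"ry":0,"rz":0,"gripper":1},
    {"tx":-0.0256,"ty":-0.109,"tz":0,"rx":0,"ry":0,"rz":0,"gripper":1},
    {"tx":-0.0256,"ty":-0.109,"tz":0,"rx":0,"ry":0,"rz":0,"gripper":1},
    {"tx":-0.0256,"ty":-0.109,"tz":0,"rx":0,"ry":0,"rz":0,"gripper":1},
    {"tx":-0.0256,"ty":-0.109,"tz":0,"rx":0,"ry":0,"rz":0,"gripper":1},
    {"tx":-0.0256,"ty":-0.109,"tz":0,"rx":0,"ry":0,"rz":0,"gripper":1}
  ],
  "grip_force": 10
}}

```text
time_s: 1.7
ee_pos: [340.0, 37.0, 394.0]
ee_rot: [180.0, 0.1, -180.0]
force: [1.3, 0.8, -0.0]
gripper_width: 0.9
gripper_force: 0.0
```

>>> {"api": "send_rows", "payload": {
  "motion": [
    {"tx":-0.083,"ty":0,"tz":0.03,"rx":0,"ry":0,"rz":0,"gripper":1},
    {"tx":-0.083,"ty":0,"tz":0.03,"rx":0,"ry":0,"rz":0,"gripper":1},
    {"tx":-0.083,"ty":0,"tz":0.03,"rx":0,"ry":0,"rz":0,"gripper":1},
    {"tx":-0.083,"ty":0,"tz":0.03,"rx":0,"ry":0,"rz":0,"gripper":1},
    {"tx":-0.083,"ty":0,"tz":0.03,"rx":0,"ry":0,"rz":0,"gripper":1},
    {"tx":0,"ty":0,"tz":0,"rx":0,"ry":0,"rz":0,"gripper":1},
    {"tx":0,"ty":0,"tz":0,"rx":0,"ry":0,"rz":0,"gripper":1}
  ]
}}

```text
time_s: 2.58
ee_pos: [547.0, 38.7, 319.0]
ee_rot: [180.0, -0.1, -180.0]
force: [0.9, 0.8, 0.2]
gripper_width: 0.4
gripper_force: 0.0
```

```bash
python3 - <<'E'
from h import *
s=env.state();f=env.grab_frame("wrist");print(s["ee_pos"],s["ee_rot"],s["force"],f["T_tool_cam"])
cv2.imwrite("pics/w1.png",f["frame"][:,:,::-1])
r,o=pose(f,s);p=K(f)@(r.T@(s["ee_pos"]-o));print("tcp px",p[:2]/p[2])
m=(f["frame"].max(2)<60).astype(np.uint8)
n,l,st,c=cv2.connectedComponentsWithStats(m)
for i in range(1,n):
    if st[i,4]>150: print(st[i],c[i],plane(f,c[i],252.5,s)[0])
E
```

```text
[546.98504423  38.71937353 318.956338  ] [ 1.79996934e+02 -5.45398127e-02 -1.79998028e+02] [0.89986153 0.7742563  0.23768186] [[-7.86568107e-04 -9.70506467e-01 -2.41073804e-01  6.75997076e+01]
 [ 9.99998558e-01 -1.12625250e-03  1.27126364e-03  1.48501747e+00]
 [-1.50527956e-03 -2.41072457e-01  9.70505953e-01 -1.70377521e+02]
 [ 0.00000000e+00  0.00000000e+00  0.00000000e+00  1.00000000e+00]]
tcp px [249.15980848 230.95469764]
[   97   178   415   118 17185] [269.71178353 248.75338958] [589.20092802  55.32174197 252.5       ]
[   0  215   96   36 1084] [ 20.8699262  236.25738007] [ 577.70062415 -150.9299706   252.5       ]
[    0   257   512   127 41382] [251.65813639 338.42315499] [677.17924233  40.10086258 252.5       ]
```

View pics/w1.png

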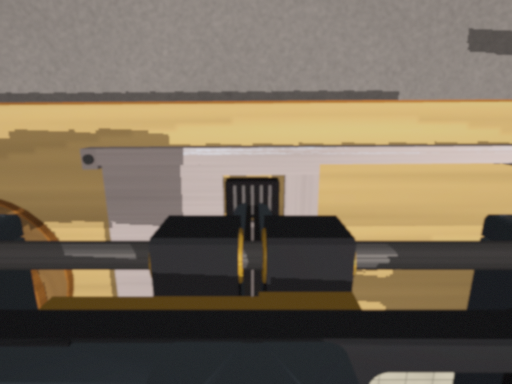

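The wrist view shows the slot at columns ≈223–285 with its front edge at row ≈176. The catch spans columns ≈226–279, and the cover's +y edge is at column ≈319. The fingertips cover the rear half of the slot.

```bash
python3 - <<'E'
from h import *
s=env.state();f=env.grab_frame("wrist");g=cv2.cvtColor(f["frame"],cv2.COLOR_RGB2GRAY)
print(g[186,215:330].tolist());print(g[165:200,232].tolist());print(g[140:180,210].tolist())
def q(px,z):print(px,z,plane(f,px,z,s)[0].round(1))
q((226,190),252.5);q((279,190),252.5);q((252,177.5),252.5);q((319,190),251);q((252,175),251);q((285,190),251);q((223.5,190),251)
q((210,148),255);q((87,158),255);q((480,148),255)
E
```

```text
[185, 185, 185, 185, 185, 184, 178, 161, 133, 104, 70, 41, 30, 30, 30, 31, 36, 52, 80, 95, 88, 68, 44, 31, 32, 39, 60, 88, 98, 86, 60, 37, 34, 35, 44, 67, 91, 99, 85, 55, 36, 30, 33, 50, 74, 93, 93, 75, 49, 34, 32, 36, 55, 85, 102, 96, 75, 48, 35, 30, 33, 33, 36, 61, 94, 115, 122, 122, 122, 138, 162, 179, 186, 187, 188, 187, 187, 187, 187, 186, 186, 185, 186, 186, 186, 184, 184, 182, 181, 181, 182, 184, 185, 184, 184, 183, 184, 184, 186, 186, 187, 187, 187, 187, 187, 187, 187, 187, 187, 187, 186, 187, 187, 187, 187]
[184, 185, 187, 188, 188, 186, 186, 186, 186, 177, 151, 118, 81, 43, 22, 19, 28, 28, 30, 34, 46, 52, 57, 60, 58, 58, 59, 57, 57, 54, 52, 52, 50, 51, 50]
[192, 191, 181, 158, 135, 120, 109, 133, 173, 195, 202, 201, 197, 191, 186, 185, 185, 185, 186, 185, 186, 186, 187, 187, 186, 184, 183, 184, 186, 186, 185, 185, 186, 187, 187, 187, 186, 186, 185, 184]
(226, 190) 252.5 [538.5  19.7 252.5]
(279, 190) 252.5 [538.5  62.2 252.5]
(252, 177.5) 252.5 [528.3  40.6 252.5]
(319, 190) 251 [538.9  94.5 251. ]
(252, 175) 251 [526.6  40.6 251. ]
(285, 190) 251 [538.9  67.1 251. ]
(223.5, 190) 251 [538.9  17.6 251. ]
(210, 148) 255 [504.7   8.4 255. ]
(87, 158) 255 [512.3 -86.7 255. ]
(480, 148) 255 [504.9 215.3 255. ]
```

>>> {"api": "send_rows", "payload": {
  "motion": [
    {"tx":0.002,"ty":0.019,"tz":0.02,"rx":0,"ry":0,"rz":0,"gripper":1},
    {"tx":0,"ty":0,"tz":0.04,"rx":0,"ry":0,"rz":0,"gripper":1},
    {"tx":0,"ty":0,"tz":0.04,"rx":0,"ry":0,"rz":0,"gripper":1},
    {"tx":0,"ty":0,"tz":0.02,"rx":0,"ry":0,"rz":0,"gripper":1},
    {"tx":0,"ty":0,"tz":0,"rx":0,"ry":0,"rz":0,"gripper":1},
    {"tx":0,"ty":0,"tz":0,"rx":0,"ry":0,"rz":0,"gripper":1}
  ]
}}

```text
time_s: 3.42
ee_pos: [546.9, 48.4, 259.8]
ee_rot: [180.0, 0.1, -180.0]
force: [-0.3, -0.1, 0.1]
gripper_width: 0.6
gripper_force: 0.0
```

```bash
python3 - <<'E'
from h import *
s=env.state();f=env.grab_frame("wrist");print(s["ee_pos"],s["ee_rot"],s["force"])
a=cv2.resize(f["frame"][130:300,150:370,::-1],None,fx=3,fy=3)
b=cv2.resize(env.grab_frame("scene")["frame"][90:200,190:340,::-1],(660,484))
cv2.imwrite("pics/w2.png",a);cv2.imwrite("pics/s2.png",b)
E
```

```text
[546.91576898  48.37255749 259.76692316] [ 1.79986278e+02  9.14997918e-02 -1.79994784e+02] [-0.34204278 -0.11406486  0.05064454]
```

View pics/w2.png

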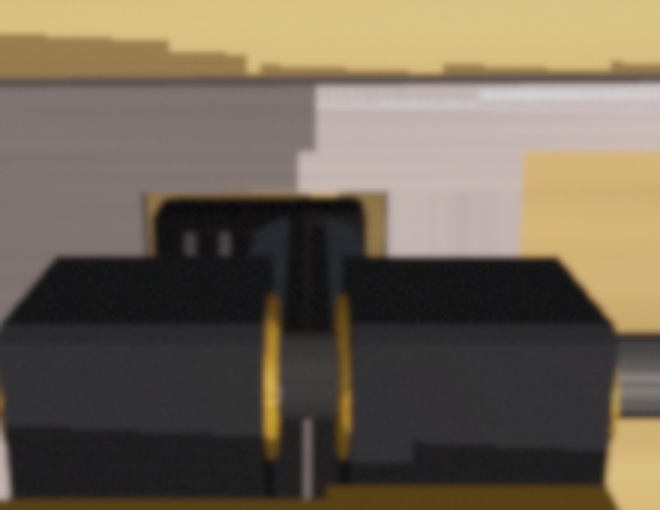

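View pics/s2.png

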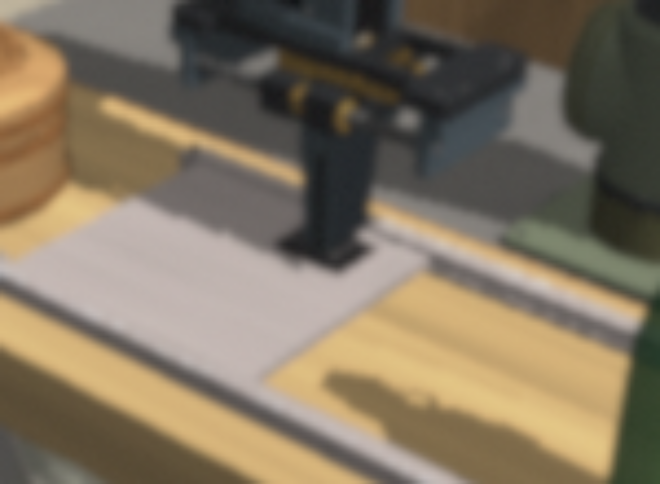

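The closed fingers sit over the catch and inside the slot outline: slot columns 145–387 in the crop, fingers about 255–360. Next I press down.

>>> {"api": "send_rows", "payload": {
  "motion": [
    {"tx":0.002,"ty":0,"tz":0.006,"rx":0,"ry":0,"rz":0,"gripper":1},
    {"tx":0,"ty":0,"tz":0.006,"rx":0,"ry":0,"rz":0,"gripper":1},
    {"tx":0,"ty":0,"tz":0.006,"rx":0,"ry":0,"rz":0,"gripper":1},
    {"tx":0,"ty":0,"tz":0.006,"rx":0,"ry":0,"rz":0,"gripper":1},
    {"tx":0,"ty":0,"tz":0,"rx":0,"ry":0,"rz":0,"gripper":1},
    {"tx":0,"ty":0,"tz":0,"rx":0,"ry":0,"rz":0,"gripper":1}
  ]
}}

```text
time_s: 4.28
ee_pos: [545.6, 48.2, 247.3]
ee_rot: [180.0, 0.0, 180.0]
force: [-2.3, -0.3, 6.2]
gripper_width: 0.5
gripper_force: 2.5
```

>>> {"api": "send_rows", "payload": {
  "motion": [
    {"tx":0,"ty":0,"tz":0.005,"rx":0,"ry":0,"rz":0,"gripper":1},
    {"tx":0,"ty":0,"tz":0.005,"rx":0,"ry":0,"rz":0,"gripper":1},
    {"tx":0,"ty":0,"tz":0,"rx":0,"ry":0,"rz":0,"gripper":1},
    {"tx":0,"ty":0,"tz":0,"rx":0,"ry":0,"rz":0,"gripper":1}
  ]
}}

```text
time_s: 4.78
ee_pos: [545.6, 48.2, 242.7]
ee_rot: [180.0, 0.0, -180.0]
force: [-1.6, 0.3, 7.6]
gripper_width: 0.5
gripper_force: 3.3
```

>>> {"api": "send_rows", "payload": {
  "motion": [
    {"tx":0,"ty":0.006,"tz":0,"rx":0,"ry":0,"rz":0,"gripper":1},
    {"tx":0,"ty":0.006,"tz":0,"rx":0,"ry":0,"rz":0,"gripper":1},
    {"tx":0,"ty":0.006,"tz":0,"rx":0,"ry":0,"rz":0,"gripper":1},
    {"tx":0,"ty":0.006,"tz":0,"rx":0,"ry":0,"rz":0,"gripper":1},
    {"tx":0,"ty":0.006,"tz":0,"rx":0,"ry":0,"rz":0,"gripper":1},
    {"tx":0,"ty":0.006,"tz":0,"rx":0,"ry":0,"rz":0,"gripper":1}
  ]
}}

```text
time_s: 5.52
ee_pos: [546.4, 64.3, 242.9]
ee_rot: [-179.8, 0.2, -180.0]
force: [-0.3, -6.4, 6.1]
gripper_width: 0.6
gripper_force: 4.0
```

```bash
python3 - <<'E'
from h import *
s=env.state();f=env.grab_frame("wrist");print(s["ee_pos"],s["force"])
a=cv2.resize(f["frame"][130:300,150:370,::-1],None,fx=3,fy=3)
cv2.imwrite("pics/w3.png",a)
E
```

```text
[546.41949057  64.31814758 242.94104885] [-0.30087826 -6.41270692  6.11003119]
```

View pics/w3.png

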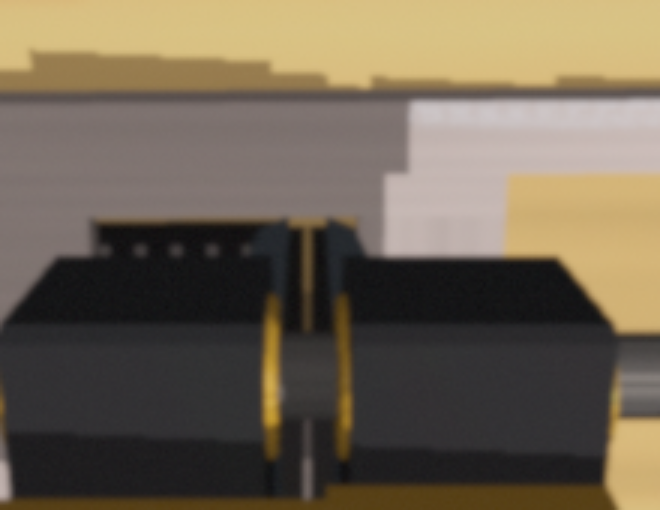

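The finger bears on the slot's +y edge, and the cover has moved about 8–10 mm over the pressed catch. I keep pushing.

>>> {"api": "send_rows", "payload": {
  "motion": [
    {"tx":0,"ty":0.01,"tz":0,"rx":0,"ry":0,"rz":0,"gripper":1},
    {"tx":0,"ty":0.01,"tz":0,"rx":0,"ry":0,"rz":0,"gripper":1},
    {"tx":0,"ty":0.01,"tz":0,"rx":0,"ry":0,"rz":0,"gripper":1},
    {"tx":0,"ty":0.01,"tz":0,"rx":0,"ry":0,"rz":0,"gripper":1},
    {"tx":0,"ty":0.01,"tz":0,"rx":0,"ry":0,"rz":0,"gripper":1},
    {"tx":0,"ty":0.01,"tz":0,"rx":0,"ry":0,"rz":0,"gripper":1},
    {"tx":0,"ty":0.01,"tz":0,"rx":0,"ry":0,"rz":0,"gripper":1},
    {"tx":0,"ty":0.01,"tz":0,"rx":0,"ry":0,"rz":0,"gripper":1}
  ]
}}

```text
time_s: 6.58
ee_pos: [546.1, 104.9, 242.2]
ee_rot: [-179.8, 0.1, -180.0]
force: [0.5, -5.0, 4.0]
gripper_width: 0.3
gripper_force: 2.7
```

```bash
python3 - <<'E'
from h import *
s=env.state();f=env.grab_frame("wrist");print(s["ee_pos"],s["force"])
g=cv2.cvtColor(f["frame"],cv2.COLOR_RGB2GRAY)
hs=cv2.cvtColor(f["frame"],cv2.COLOR_RGB2HSV)
r=hs[200,:,1];print(r[165:350:1].tolist())
f=env.grab_frame("top");cv2.imwrite("pics/t4.png",cv2.resize(f["frame"][130:250,90:350,::-1],(780,360)))
E
```

```text
[546.0595813  104.87182894 242.15716098] [ 0.52253117 -4.97727069  4.04827954]
[30, 30, 30, 28, 28, 28, 28, 30, 30, 26, 28, 28, 30, 28, 28, 30, 30, 30, 28, 28, 30, 28, 28, 28, 30, 28, 28, 30, 30, 30, 30, 30, 32, 28, 30, 28, 30, 30, 28, 28, 30, 28, 28, 30, 30, 26, 28, 28, 28, 28, 30, 30, 28, 30, 30, 28, 30, 28, 28, 30, 30, 30, 30, 30, 30, 30, 30, 30, 32, 30, 32, 29, 31, 32, 30, 31, 30, 30, 30, 31, 28, 29, 31, 31, 29, 31, 29, 29, 31, 30, 30, 31, 29, 28, 30, 29, 28, 30, 30, 30, 29, 29, 31, 29, 29, 29, 29, 29, 30, 31, 31, 31, 29, 28, 27, 25, 26, 25, 25, 25, 23, 25, 25, 25, 23, 24, 23, 25, 23, 26, 25, 25, 23, 23, 23, 23, 23, 23, 23, 23, 24, 23, 23, 23, 23, 24, 23, 23, 24, 24, 23, 25, 32, 52, 82, 106, 112, 113, 112, 113, 113, 114, 113, 114, 113, 113, 113, 113, 113, 113, 113, 112, 113, 113, 113, 114, 113, 113, 113, 113, 113, 113, 113, 113, 112]
```

View pics/t4.png

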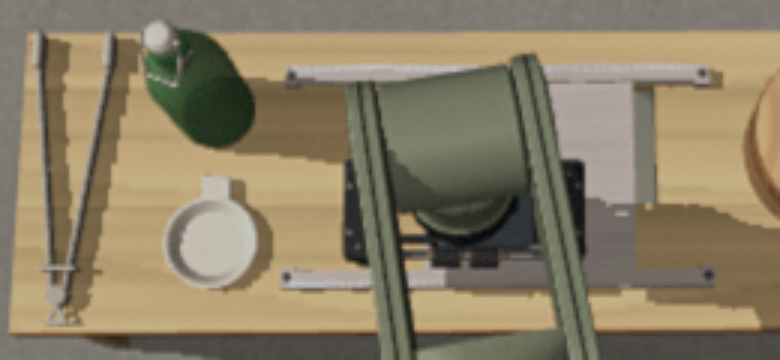

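The cover has slid about 47 mm, and the steam opening is starting to show behind it. The bottle base is near crop (222,110) with its cap at (160,35). I'll check the wrist's clearance to the bottle before going on.

```bash
python3 - <<'E'
from h import *
f=env.grab_frame("top")
print("cap",plane(f,(143.3,142),445),"base",plane(f,(164,167.5),245), "front",plane(f,(164,179),260))
print("wrist corner",[plane(f,(90+350/3,130+80/3),z)[0].round() for z in (400,500,600)],"far",plane(f,(90+510/3,130+65/3),500))
g=env.grab_frame("scene");cv2.imwrite("pics/s5.png",g["frame"][:,:,::-1])
E
```

```text
cap [[652.19053878 313.26085583 445.        ]] base [[650.30619289 307.73886478 245.        ]] front [[617.41819543 303.60466318 260.        ]]
wrist corner [array([634., 186., 400.]), array([605., 175., 500.]), array([576., 164., 600.])] far [[615.64823506  70.85873937 500.        ]]
```

View pics/s5.png

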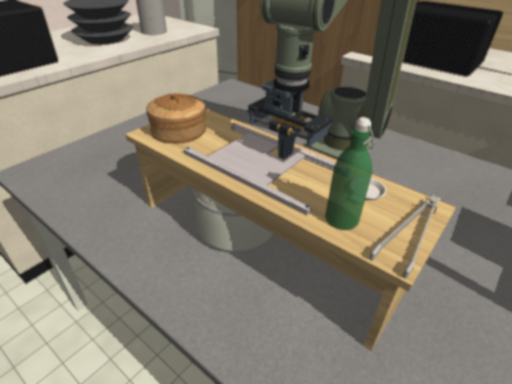

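The wide wrist joint is well above the bottle's top. The bottle stands at about (651,310), so the gripper body, reaching x ≤ 585, passes clear.

>>> {"api": "send_rows", "payload": {
  "motion": [
    {"tx":0,"ty":0.016,"tz":-0.001,"rx":0,"ry":0,"rz":0,"gripper":1},
    {"tx":0,"ty":0.016,"tz":0,"rx":0,"ry":0,"rz":0,"gripper":1},
    {"tx":0,"ty":0.016,"tz":0,"rx":0,"ry":0,"rz":0,"gripper":1},
    {"tx":0,"ty":0.016,"tz":0,"rx":0,"ry":0,"rz":0,"gripper":1},
    {"tx":0,"ty":0.016,"tz":0,"rx":0,"ry":0,"rz":0,"gripper":1},
    {"tx":0,"ty":0.016,"tz":0,"rx":0,"ry":0,"rz":0,"gripper":1},
    {"tx":0,"ty":0.016,"tz":0,"rx":0,"ry":0,"rz":0,"gripper":1},
    {"tx":0,"ty":0.016,"tz":0,"rx":0,"ry":0,"rz":0,"gripper":1},
    {"tx":0,"ty":0.016,"tz":0,"rx":0,"ry":0,"rz":0,"gripper":1},
    {"tx":0,"ty":0.016,"tz":0,"rx":0,"ry":0,"rz":0,"gripper":1},
    {"tx":0,"ty":0.014,"tz":0,"rx":0,"ry":0,"rz":0,"gripper":1},
    {"tx":0,"ty":0,"tz":0,"rx":0,"ry":0,"rz":0,"gripper":1}
  ]
}}

```text
time_s: 8.28
ee_pos: [545.4, 193.6, 241.9]
ee_rot: [180.0, -0.0, -180.0]
force: [-0.1, -2.3, -0.2]
gripper_width: 0.4
gripper_force: 1.1
```

```bash
python3 - <<'E'
from h import *
s=env.state();f=env.grab_frame("wrist");print(s["ee_pos"],s["force"])
hs=cv2.cvtColor(f["frame"],cv2.COLOR_RGB2HSV)
print(hs[200,290:350,1].tolist())
for px in (316,317,318,319,320):print(px,plane(f,(px,200),251,s)[0].round(1))
cv2.imwrite("pics/w6.png",f["frame"][:,:,::-1])
t=env.grab_frame("top");cv2.imwrite("pics/t6.png",cv2.resize(t["frame"][130:250,90:350,::-1],(780,360)))
E
```

```text
[545.42421536 193.55124738 241.92884122] [-0.05446336 -2.26707083 -0.16871118]
[24, 24, 25, 24, 24, 24, 24, 24, 24, 24, 25, 24, 24, 24, 23, 23, 22, 23, 23, 23, 23, 23, 23, 23, 23, 24, 24, 29, 47, 75, 101, 110, 111, 111, 111, 111, 112, 112, 111, 111, 113, 113, 111, 113, 111, 112, 112, 112, 112, 112, 111, 112, 111, 111, 111, 113, 111, 112, 112, 113]
316 [523.8 230.3 251. ]
317 [523.8 230.9 251. ]
318 [523.8 231.4 251. ]
319 [523.8 232.  251. ]
320 [523.8 232.5 251. ]
```

View pics/w6.png

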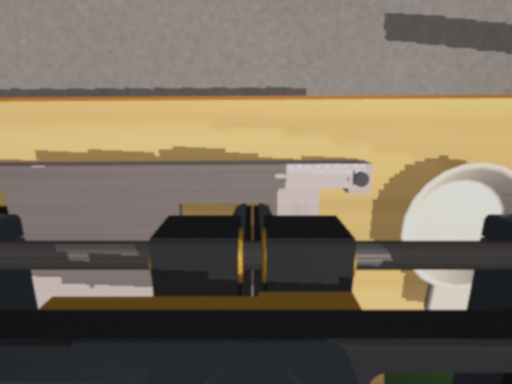

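The cover's leading edge is at column ≈318, so y ≈ 232 and d ≈ 138 mm. The end stop is at column ≈348 and the spoon rest on the right is clear. About 10 mm remains.

>>> {"api": "send_rows", "payload": {
  "motion": [
    {"tx":0,"ty":0.005,"tz":0,"rx":0,"ry":0,"rz":0,"gripper":1},
    {"tx":0,"ty":0.005,"tz":0,"rx":0,"ry":0,"rz":0,"gripper":1},
    {"tx":0,"ty":0.005,"tz":0,"rx":0,"ry":0,"rz":0,"gripper":1},
    {"tx":0,"ty":0.005,"tz":0,"rx":0,"ry":0,"rz":0,"gripper":1},
    {"tx":0,"ty":0,"tz":0,"rx":0,"ry":0,"rz":0,"gripper":1},
    {"tx":0,"ty":0,"tz":0,"rx":0,"ry":0,"rz":0,"gripper":1}
  ]
}}

```text
time_s: 9.12
ee_pos: [545.5, 203.8, 242.6]
ee_rot: [179.9, 0.0, -180.0]
force: [0.1, -0.3, -0.2]
gripper_width: 0.2
gripper_force: 0.0
```

```bash
python3 - <<'E'
from h import *
s=env.state();f=env.grab_frame("wrist");print(s["ee_pos"],s["force"])
r=cv2.cvtColor(f["frame"],cv2.COLOR_RGB2HSV)[200,290:350,1].astype(int);e=290+np.argmax(r>68)
print(e,plane(f,(e,200),251,s))
t=env.grab_frame("top")["frame"];cv2.imwrite("pics/t7.png",cv2.resize(t[130:250,150:350,::-1],(800,480),interpolation=cv2.INTER_CUBIC))
E
```

```text
[545.54981916 203.78316868 242.62958806] [ 0.09338847 -0.30360648 -0.1953683 ]
320 [[524.1122271  242.91340298 251.        ]]
```

View pics/t7.png

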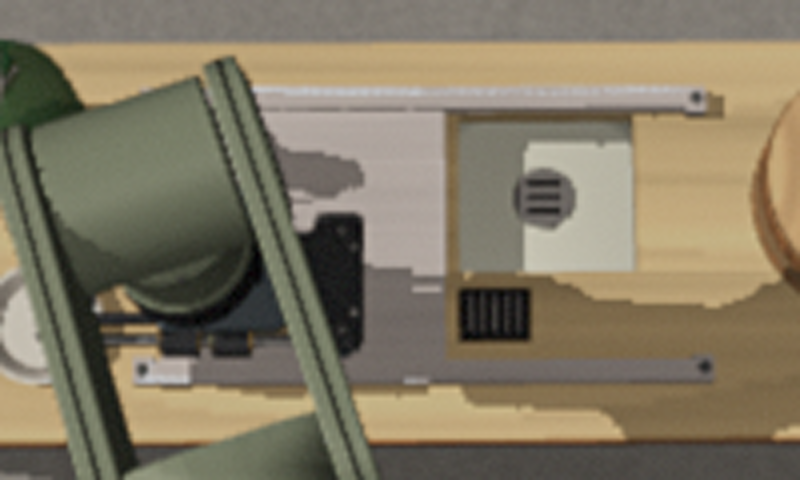

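The opening is clear. The cover's trailing edge is at crop column 447, about 7 mm past the catch at 459–530, which is up. I back off the slot edge and lift away.

>>> {"api": "send_rows", "payload": {
  "motion": [
    {"tx":0,"ty":-0.004,"tz":0,"rx":0,"ry":0,"rz":0,"gripper":1},
    {"tx":0,"ty":-0.004,"tz":0,"rx":0,"ry":0,"rz":0,"gripper":1},
    {"tx":0,"ty":0,"tz":-0.02,"rx":0,"ry":0,"rz":0,"gripper":1},
    {"tx":0,"ty":0,"tz":-0.04,"rx":0,"ry":0,"rz":0,"gripper":1},
    {"tx":0,"ty":0,"tz":-0.08,"rx":0,"ry":0,"rz":0,"gripper":1},
    {"tx":0,"ty":0,"tz":-0.08,"rx":0,"ry":0,"rz":0,"gripper":1},
    {"tx":0.08,"ty":0,"tz":-0.02,"rx":0,"ry":0,"rz":0,"gripper":1},
    {"tx":0.08,"ty":0,"tz":0,"rx":0,"ry":0,"rz":0,"gripper":1},
    {"tx":0.08,"ty":0,"tz":0,"rx":0,"ry":0,"rz":0,"gripper":1},
    {"tx":0.08,"ty":0,"tz":0,"rx":0,"ry":0,"rz":0,"gripper":1},
    {"tx":0,"ty":0,"tz":0,"rx":0,"ry":0,"rz":0,"gripper":1},
    {"tx":0,"ty":0,"tz":0,"rx":0,"ry":0,"rz":0,"gripper":1}
  ]
}}

```text
time_s: 10.72
ee_pos: [386.2, 199.3, 363.1]
ee_rot: [180.0, 0.1, -180.0]
force: [0.0, 1.0, 0.1]
gripper_width: 0.8
gripper_force: 0.0
```

```bash
python3 - <<'E'
from h import *
s=env.state();print(s["ee_pos"],s["force"])
t=env.grab_frame("top")["frame"];cv2.imwrite("pics/t8.png",cv2.resize(t[130:250,90:410,::-1],(800,300),interpolation=cv2.INTER_CUBIC))
E
```

```text
[386.20064959 199.33625425 363.14790364] [0.02195893 0.95759198 0.10796944]
```

View pics/t8.png

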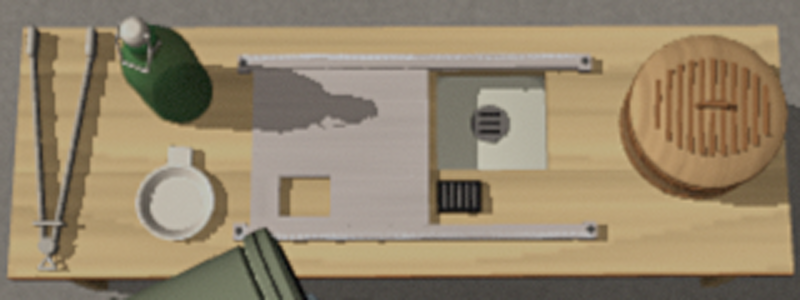

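The cover is fully open (crop columns 252–428) with the catch up behind it at (460,196). The other items have not moved and the arm is clear.

```bash
python3 -c "
from workcell import env
print(env.job_done())"
```

```text
the job is handed in; nothing more can be done
None
```

The steam hatch is open at about 148 mm with the catch sprung up behind the cover, the arm is clear, the other items look unmoved, and the job was handed in at about 11 s.

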